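# Turn the spoked pulley until its oil cup stands upright

## Task

The brass oil cup on the rim of the red-spoked pulley has to be filled: reach in with a fingertip and push one spoke after another, gently, until the cup points straight up, then leave the wheel at rest there. Push on the spokes only, not on the rim or the cup, do not grip or spin the wheel, and neither shift nor lift its stand or the other things on the desk.

Things in the scene. Friction and masses are not known exactly. Their poses are not given: they have to be found in the camera images.
- stand: Heavy green pedestal (3 kg, loose) carrying the pulley on a level shaft 125 mm above the desk. Origin on the desk right below the middle of the rim; x is level along the shaft to the wheel's dished front (roughly away from the robot), y level across the wheel, z up. Base plate 170 x 130 mm, 18 thick, x = -110 to +60 mm; bearing post 50 mm wide behind the wheel, x = -80 to -37 mm.
- hub_end (a point): Point on the shaft axis at the front end of the pulley's hub, 60 mm ahead (x) of the rim's middle plane, 125 mm above the desk; fixed to the stand, same axes. The hub is 30 mm in diameter and runs from x = -16 to +60 mm.
- pulley (a joint): Angle of the 160 mm pulley about the stand's x axis, right-handed: a growing value carries the wheel's top towards the stand's -y. 0 or a full turn (6.283) = oil cup straight up. Turns either way, stops at -6.5 and 13 rad, starts between 1.9 and 4.4. The bearing is stiff (0.18 N m, some 4 N at mid-spoke): the wheel stays where it is left.
- spokes: Collar on the hub with the five equal straight red spokes, round bars 9 mm thick, 72 degrees apart, one in line with the oil cup. Each rakes from the rim (74 mm radius, x = 0) forward to the hub (12 mm radius, x = 50 mm), so its middle stands clear ahead of the rim and a finger hanging down in front of the rim can push it sideways. Origin on the shaft axis in the rim's middle plane; turns with the wheel; z points at the cup.
- spoke0: The single spoke in line with the oil cup. Origin at the middle of the bar: 43 mm from the shaft axis, 25 mm ahead (stand x) of the rim's middle plane; z along the bar towards the rim, raked 39 degrees back from radial; y across the bar in the wheel's plane of turning.
- spoke1: The single spoke 72 degrees on from spoke0 (in the sense of the growing joint value); frame as for spoke0: origin at the middle of the bar, 43 mm from the shaft axis, z along the bar towards the rim.
- spoke2: The single spoke 144 degrees on from spoke0 (in the sense of the growing joint value); frame as for spoke0: origin at the middle of the bar, 43 mm from the shaft axis, z along the bar towards the rim.
- spoke3: The single spoke 216 degrees on from spoke0 (in the sense of the growing joint value); frame as for spoke0: origin at the middle of the bar, 43 mm from the shaft axis, z along the bar towards the rim.
- spoke4: The single spoke 288 degrees on from spoke0 (in the sense of the growing joint value); frame as for spoke0: origin at the middle of the bar, 43 mm from the shaft axis, z along the bar towards the rim.
- rim: The pulley's dark iron rim: ring of 160 mm outer and 144 mm inner diameter, 16 mm wide (stand x = -8 to +8 mm), turning with the pulley. Origin on the shaft axis at the rim's rear face; its own z lies along the shaft.
- oil_cup: Small brass oil cup, 18 mm in diameter and 14 mm tall, standing radially on the outside of the rim in line with one spoke. Origin at its foot, 79 mm from the shaft axis, its z axis points radially out of the wheel.
- cup_top (a point): Middle of the oil cup's top, 93 mm from the shaft axis, in the rim's middle plane; z points radially outward.
- engine: Bystander: small brass oscillating cylinder engine on a 110 x 70 mm dark steel base, about 100 mm tall, loose. Origin at the middle of its underside.
- boiler: Bystander: copper marine boiler, lying drum 150 mm long and 76 mm in diameter on two brass saddles, 120 mm tall with its funnel, loose. Origin at the middle of its underside.
- propeller: Bystander: three-bladed bronze propeller, 90 mm across and 26 mm tall, lying flat, loose. Origin at the middle of its underside.
- tap_wrench: Bystander: steel tap wrench, 180 mm long, 16 mm thick, lying flat along its y axis, loose. Origin at the middle of its underside.
Mind the look-alikes: they are no part of the job. Of the things that look like the stand, the middle-sized one is meant.

How it is judged (in metres and radians):
At the end, for the whole second after the job is handed in: The oil cup points within 0.09 rad (5 degrees) of straight up, the pulley is at rest, and the stand (upright) and all other things are within 15 mm of where they stood (angle between oil_cup's own z axis and vertical below 0.09 rad and velocity of joint pulley between -0.05 and 0.05 rad/s and angle between stand's own z axis and vertical below 0.03 rad and distance of each of stand, engine, boiler, propeller, tap_wrench from where it was at the start of the episode below 0.015 m); the robot touches nothing.
It fails at once if the rim or the oil cup is pushed (over 2 N) (contact force between any of the fingers, the arm and rim above 2 N or contact force between any of the fingers, the arm and oil_cup above 2 N).
It fails at once if a spoke is gripped (the bar lies between the fingers, at the grasp point) or shoved hard (over 90 N) (contact force between the fingers and spokes above 90 N or (contact force between the fingers and spoke0 above 1 N and x of the grasp point in the frame of spoke0 between -0.011 and 0.011 m and y of the grasp point in the frame of spoke0 between -0.005 and 0.005 m and z of the grasp point in the frame of spoke0 between -0.045 and 0.045 m) or (contact force between the fingers and spoke1 above 1 N and x of the grasp point in the frame of spoke1 between -0.011 and 0.011 m and y of the grasp point in the frame of spoke1 between -0.005 and 0.005 m and z of the grasp point in the frame of spoke1 between -0.045 and 0.045 m) or (contact force between the fingers and spoke2 above 1 N and x of the grasp point in the frame of spoke2 between -0.011 and 0.011 m and y of the grasp point in the frame of spoke2 between -0.005 and 0.005 m and z of the grasp point in the frame of spoke2 between -0.045 and 0.045 m) or (contact force between the fingers and spoke3 above 1 N and x of the grasp point in the frame of spoke3 between -0.011 and 0.011 m and y of the grasp point in the frame of spoke3 between -0.005 and 0.005 m and z of the grasp point in the frame of spoke3 between -0.045 and 0.045 m) or (contact force between the fingers and spoke4 above 1 N and x of the grasp point in the frame of spoke4 between -0.011 and 0.011 m and y of the grasp point in the frame of spoke4 between -0.005 and 0.005 m and z of the grasp point in the frame of spoke4 between -0.045 and 0.045 m)).
It fails at once if the wheel is spun (over 8 rad/s) (velocity of joint pulley above 8 rad/s or velocity of joint pulley below -8 rad/s).
It fails at once if the stand is shifted, lifted or tipped (distance of stand from where it was at the start of the episode above 0.015 m or angle between stand's own z axis and vertical above 0.1 rad).
It fails at once if a bystander is moved or lifted (distance of any of engine, boiler, propeller, tap_wrench from where it was at the start of the episode above 0.015 m).
It also fails if it takes over 64 s, if anything falls off the work surface, if the arm or the gripper's body presses on something with over 40 N, if the wrist force passes 120 N, or if a joint passes its speed limit or range.

## Robot

A 6-joint arm with a two-finger parallel gripper is mounted at the origin on the work surface. World frame = base frame: x ahead of the robot, y to its left, z up, the work surface at z = 0. Lengths are in mm, angles in rad, forces in N, time in s.
With the tool pointing down it reaches from about 300 to 1000 mm from the base axis. Payload 5.1 kg.
Tool frame: the origin (TCP) lies on the centre line of the jaws, within the pads' length; the fingertips stand 19 mm ahead of it and the grasp point (between the pads) is the TCP; z points along the fingers, y is the direction in which the jaws open and shut (so a half turn about z gives the same grasp; the last joint's range is limited). The gripper opens to 95 mm and grips with 3 to 60 N. Pads are 20 mm wide; open, the fingers measure 119 mm over their backs; the gripper's body (75 mm by 180 mm) begins 59 mm behind the grasp point.
Start: joints at [1.135, 0.124, 1.65, -0, 1.367, -0.083], TCP at [224.612, 609.946, 233.656] pointing down, gripper open.
Joint ranges: [-2.61, 2.61], [-1.02, 2.33], [0.03, 2.71], [-1.35, 4.49], [0.32, 2.68], [-2.91, 2.91]. Speed limits (rad/s): [2.57, 2.57, 3.14, 3.14, 3.14, 3.14].

## Interface

Orientations are given as a 3x3 rotation matrix whose columns are the frame's x, y, z axes.
In Python, from cell import bot, imaging gives the robot as it stands. The module is installed in compiled form; this text tells all that it offers.
- The arm moves only by the tool drive_tool, never from a script. Its argument "plan" is a list of rows, each a list of 5 numbers: the closure, from 0 (fully open) to 1 (shut), then the shift along the tool's x, y, z in m, then the turn about the tool's z in rad. A call has 1 to 5 rows; each row is the pose to reach, as a shift and turn from the pose commanded when the call began, along the tool's axes at that moment; what a row does not reach only later rows make up. A row lasts 1/10 s, in which the tool goes at most 50 mm and 8.59 degrees, less where a joint would pass 70% of its speed; a pose out of reach is approached as far as the arm can. A call with a gripper value outside its range is refused whole. The fingers move at their own pace and stop on an object; "squeeze" is the grip in N (left out, the last holds). Time passes only in rows, so rows that repeat a pose let the fingers close. It gives the time, the measured TCP pose, the force and the opening at its end, in the units of the state.
- bot.get_obs(): the state, without advancing time (a new reading comes with each control period).
- imaging.camera(name): name is "side" or "top"; returns the picture (384x512x3 uint8, red, green, blue); there is no depth.
- imaging.camera_info(name): a dict with "intrinsics" (3x3 intrinsics, pixels), "dist" ([k1, k2, p1, p2, k3] as OpenCV has them; the pictures are not rectified), "rvec" (rotation vector, rad) and "tvec" (3), from world to camera coordinates, as OpenCV has them. Camera axes: x right, y down, z forward; pixel columns grow to the right and rows downward; lengths in mm; the calibration is good to about 2 mm. A picture is of the moment at which its call begins. camera_info takes no time and is no camera call.
- bot.hand_in(): hands the job in, once; it reports no verdict.
The state is a dict: "time_s": time; "joint_pos": joint angles; "joint_velocities": joint speeds; "joint_torque": joint torques, N m; "eef_pos": TCP position; "tool_rot": TCP orientation; "wrist_force": force on the tool from outside, world axes, zero at the start; "ft_torque": the same for the moment, N m; "grip_width": opening from 0.0 (shut) to 1.0 (fully open).
Only numpy, scipy, OpenCV 4.12 (cv2) and the standard library are available. Lean on these libraries where they do the work, as an engineer would, in place of code of your own. Each camera call takes 0.05 s, during which the arm holds its last target.

## Working session

There is one attempt and no reset: what is moved stays moved. The work goes in short steps, Python scripts to look and compute and a tool call to move; the robot and the scene stay as the last step left them, time stands still between calls to the robot, and variables do not carry over. Pictures are saved under pics/ and viewed, and the job is handed in when it is done.

Besides the shell and the picture viewer there is one more tool, called after "Call:" in YAML: its name, and indented under it one key for each argument. drive_tool: Moves the arm, as the interface text tells. Its arguments: {"type":"object","properties":{"plan":{"type":"array"},"squeeze":{"type":"number"}},"required":["plan"]}

```bash
mkdir -p pics; python3 - <<'E'
from cell import bot, imaging
import cv2
for n in ("side","top"):
    im=imaging.camera(n); cv2.imwrite(f"pics/{n}0.png",cv2.resize(im[:,:,::-1],(800,600),interpolation=cv2.INTER_CUBIC))
    cv2.imwrite(f"pics/{n}0raw.png",im[:,:,::-1])
    print(n,imaging.camera_info(n))
print(bot.get_obs())
E
```

```text
side {'intrinsics': array([[364.83377105,   0.        , 254.61340208],
       [  0.        , 364.83377105, 195.77566638],
       [  0.        ,   0.        ,   1.        ]]), 'dist': array([-0.01856644,  0.        ,  0.        ,  0.        ,  0.        ]), 'rvec': array([ 2.01467749, -0.54163061,  0.34937544]), 'tvec': array([-448.20237773,  263.81088389,  808.51828796])}
top {'intrinsics': array([[392.0601159 ,   0.        , 255.3809349 ],
       [  0.        , 392.0601159 , 189.11570411],
       [  0.        ,   0.        ,   1.        ]]), 'dist': array([-0.01820821,  0.        ,  0.        ,  0.        ,  0.        ]), 'rvec': array([ 2.13357511, -2.12708881,  0.19683921]), 'tvec': array([ -22.53077756,  510.24154183, 1138.4680456 ])}
{'time_s': 0.1, 'joint_pos': array([ 1.13542729e+00,  1.24435466e-01,  1.65151688e+00,  5.91523179e-06,
        1.36750406e+00, -8.26087672e-02]), 'joint_velocities': array([-0.00052568,  0.00016888, -0.00101961,  0.00015318, -0.0015047 ,
       -0.00200899]), 'joint_torque': array([ 8.79206473e-04, -4.18882620e+01, -3.61095214e+01,  7.76485540e-02,
        4.61931888e-02, -5.29772979e-05]), 'eef_pos': array([224.37121088, 609.4729784 , 232.52495495]), 'tool_rot': array([[-9.38422168e-01,  3.45489809e-01, -7.91280442e-04],
       [ 3.45490678e-01,  9.38420665e-01, -1.68744606e-03],
       [ 1.59558503e-04, -1.85691680e-03, -9.99998263e-01]]), 'wrist_force': array([-0.24080404, -0.10214208,  0.15756674]), 'ft_torque': array([ 0.01205569, -0.01313748,  0.07908573]), 'grip_width': 0.9956831919967709}
```

View pics/side0.png

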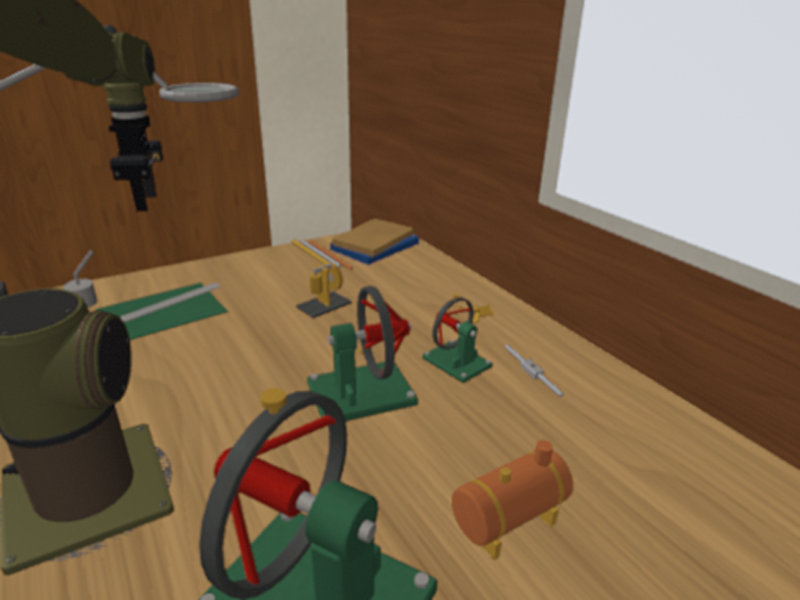

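View pics/top0.png

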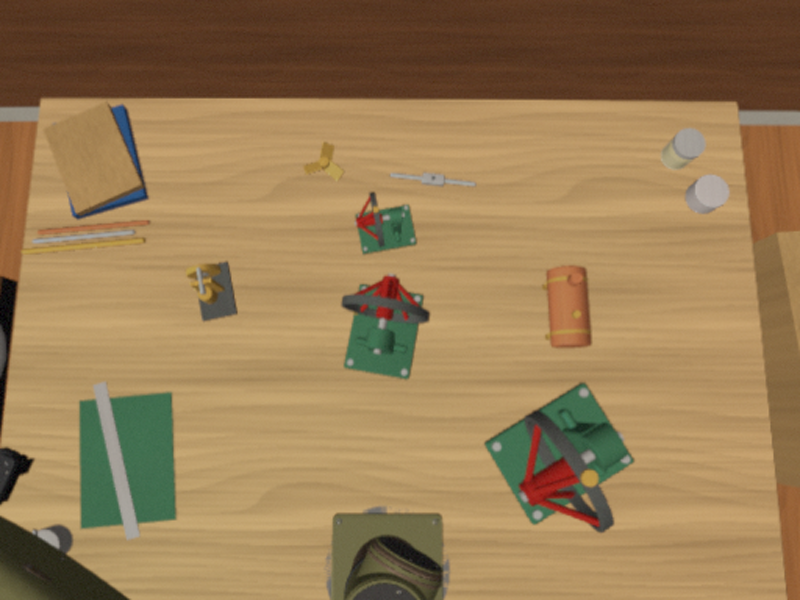

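Three look-alikes, in the top view (800x600): small at (385,228), middle at (385,325), large at (560,455). The middle one's base plate, about 70x92 px at ~0.54 px/mm, matches 130x170 mm. I'll confirm it with enlarged crops.

```bash
python3 - <<'E'
import cv2,numpy as np
t=cv2.imread("pics/top0raw.png");s=cv2.imread("pics/side0raw.png")
# top 800->512 : *.64
a=cv2.resize(t[165:250,210:285],None,fx=7,fy=7,interpolation=cv2.INTER_CUBIC)
b=cv2.resize(s[175:275,190:275],None,fx=6,fy=6,interpolation=cv2.INTER_CUBIC)
cv2.imwrite("pics/topc.png",a);cv2.imwrite("pics/sidec.png",b)
E
```

```text
(no output)
```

View pics/topc.png

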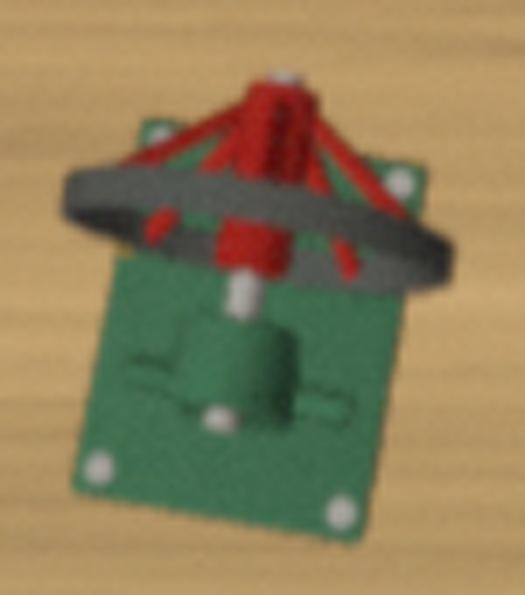

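View pics/sidec.png

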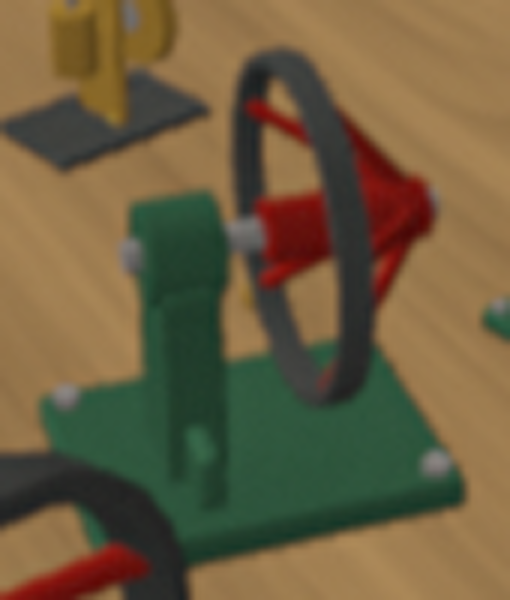

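```bash
cat > h.py <<'E'
import numpy as np,cv2
from scipy.optimize import least_squares
from cell import imaging
def proj(n,P):
    c=imaging.camera_info(n)
    return cv2.projectPoints(np.asarray(P,float).reshape(-1,1,3),c['rvec'],c['tvec'],c['intrinsics'],c['dist'])[0].reshape(-1,2)
def w(p,P):
    c,s=np.cos(p[2]),np.sin(p[2]);P=np.asarray(P,float)
    return P@np.array([[c,-s,0],[s,c,0],[0,0,1]]).T+[p[0],p[1],0]
def rad(q,r,x): # angle q from up, growing -> -y
    return [x,-r*np.sin(q),125+r*np.cos(q)]
def spokes(phi): return [[rad(phi+k*2*np.pi/5,74,0),rad(phi+k*2*np.pi/5,12,50)] for k in range(5)]
def overlay(n,im,p,phi,box,f):
    x0,x1,y0,y1=box
    a=cv2.resize(im[y0:y1,x0:x1],None,fx=f,fy=f,interpolation=cv2.INTER_CUBIC)
    def L(P,col):
        u=((proj(n,w(p,P))+.5-[x0,y0])*f-.5)
        cv2.polylines(a,[np.round(u).astype(int)],False,col,1,cv2.LINE_AA)
    for k,s in enumerate(spokes(phi)): L(s,(255,255,0) if k else (255,0,255))
    t=np.linspace(0,2*np.pi,60)
    for r in (80,72):
      for x in (-8,8): L([rad(q,r,x) for q in t],(255,255,255))
    for r in (79,93):
        L([np.array(rad(phi,r,0))+9*(np.cos(q)*np.array([1,0,0])+np.sin(q)*np.array([0,np.cos(phi),np.sin(phi)])) for q in t],(0,255,255))
    L([[-110,-65,18],[60,-65,18],[60,65,18],[-110,65,18],[-110,-65,18]],(0,0,0))
    return a
E
python3 - <<'E'
from h import *
C=[[-110,65,18],[-110,-65,18],[60,-65,18],[60,65,18]]
o=np.array([[75,490],[360,542],[425,160],[145,120]])/7+[210,165]-.43
so=np.array([[40,403],[462,497]])/6+[190,175]-.43  # rear-left?, front-right at side view
def res(p,full=False):
    r=[(proj('top',w(p,C))-o).ravel(),(proj('side',w(p,[[-110,65,18],[60,-65,18]]))-so).ravel()]
    return np.concatenate(r)
r=least_squares(lambda p:res(p)*[1]*1,[430,0,-.15],x_scale=[100,100,1]);p=r.x;print(p,res(p).round(1))
np.save("pose.npy",p)
E
```

```text
[ 4.71062171e+02  2.58766991e+00 -1.78841973e-01] [-0.4  0.2  1.1  0.6  1.6  0.7  0.3 -1.  -1.5 -1.5  0.8 -2.5]
```

```bash
cat > fit.py <<'E'
from h import *
import sys
def redmask(im):
    im=im.astype(float);b,g,r=im[...,0],im[...,1],im[...,2]
    return ((r>90)&(g<.35*r)).astype(np.float32)
def phis(p,ims):
    out=[]
    D={n:cv2.GaussianBlur(redmask(im),(0,0),1.) for n,im in ims.items()}
    for phi in np.arange(0,2*np.pi/5,.01):
        v=0
        for n in ims:
            for s in spokes(phi):
                s=np.array(s);t=np.linspace(.0,.75,25)[:,None]
                u=proj(n,w(p,s[0]*(1-t)+s[1]*t)).astype(np.float32)
                v+=cv2.remap(D[n],u[:,0],u[:,1],cv2.INTER_LINEAR).sum()
        out.append((v,phi))
    return sorted(out)[::-1][:4]
E
python3 - <<'E'
from fit import *
ims={n:cv2.imread(f"pics/{n}0raw.png") for n in("top","side")}
p=np.load("pose.npy")
for n in ims:print(n,[(round(float(a),1),round(b,2)) for a,b in phis(p,{n:ims[n]})])
f=phis(p,ims)[0][1]
E
```

```text
top [(46.1, np.float64(0.13)), (46.0, np.float64(0.12)), (45.9, np.float64(0.14)), (45.8, np.float64(0.11))]
side [(33.0, np.float64(0.52)), (33.0, np.float64(0.51)), (33.0, np.float64(0.53)), (32.9, np.float64(0.5))]
```

```bash
python3 - <<'E'
from fit import *
ims={n:cv2.imread(f"pics/{n}0raw.png") for n in("top","side")}
p=np.load("pose.npy")
a=overlay('top',ims['top'],p,3.9,(210,285,165,250),7);b=overlay('side',ims['side'],p,3.9,(190,275,175,275),6)
cv2.imwrite("pics/ov1t.png",a);cv2.imwrite("pics/ov1s.png",b)
E
```

```text
(no output)
```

View pics/ov1t.png

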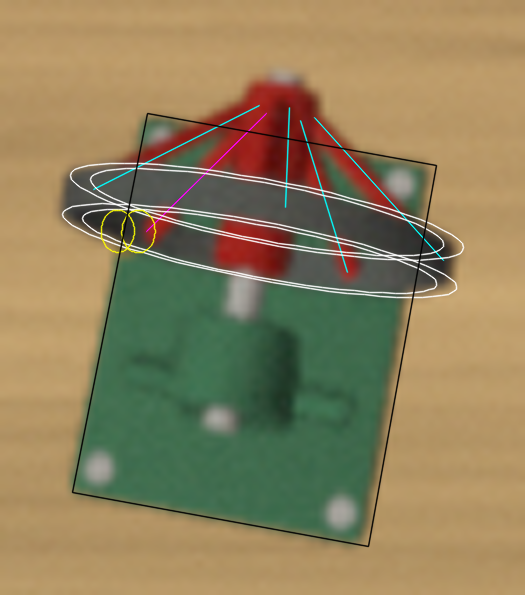

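View pics/ov1s.png

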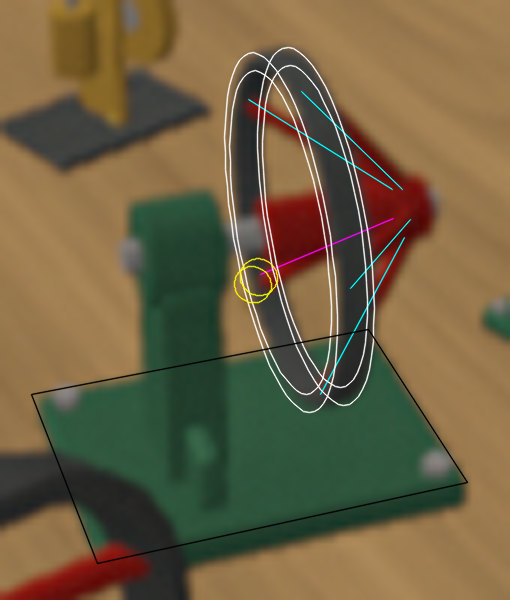

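```bash
python3 - <<'E'
from fit import *
C=[[-110,65,18],[-110,-65,18],[60,-65,18],[60,65,18]]
ot=np.array([[75,490],[360,542],[425,160],[145,120],[283,77],[160,227],[347,268]])/7+[210,165]-.43
os_=np.array([[40,403],[462,485],[434,198],[259,108],[268,279],[323,383]])/6+[190,175]-.43
K=2*np.pi/5
def model(p):
    s=lambda k:rad(p[3]+k*K,72,2)
    return proj('top',w(p,C+[[60,0,125],s(0),s(4)]))+p[4:6], proj('side',w(p,[C[0],C[2],[60,0,125],s(2),s(0),s(4)]))+p[6:8]
# identify: print overlay tip positions
def res(p):
    a,b=model(p);return np.concatenate([(a-ot).ravel(),(b-os_).ravel(),p[4:]/1.5])
# spoke labels: k=2 -> 3.87+2.51=6.38 (top); check candidates
r=least_squares(res,[471,2.6,-.18,3.88,0,0,0,0],x_scale=[100,100,1,1,1,1,1,1],loss='soft_l1')
p=r.x;print(p.round(3));a,b=model(p);print((a-ot).round(1).tolist(),(b-os_).round(1).tolist(),r.cost)
np.save("pose.npy",p)
for n,bx,f in(("top",(210,285,165,250),7),("side",(190,275,175,275),6)):
    im=cv2.imread(f"pics/{n}0raw.png");cv2.imwrite(f"pics/ov2{n}.png",overlay(n,im,p,p[3],bx,f))
E
```

```text
[ 4.71818e+02  4.44100e+00 -1.72000e-01  3.85400e+00  4.00000e-02
 -6.70000e-02  4.50000e-02  6.29000e-01]
[[-0.8, 0.1], [0.8, 0.2], [0.9, 0.3], [-0.4, -1.2], [0.3, 1.3], [-1.2, -0.0], [0.2, -0.6]] [[-1.6, -1.1], [0.8, -0.4], [-2.3, 1.7], [7.3, -2.7], [-0.3, 0.2], [0.4, 1.2]] 16.398320786557825
```

```bash
python3 - <<'E'
from fit import *
C=[[-110,65,18],[-110,-65,18],[60,-65,18],[60,65,18]]
ot=np.array([[75,490],[360,542],[425,160],[145,120],[283,77],[160,227],[347,268]])/7+[210,165]-.43
os_=np.array([[40,403],[462,485],[434,198],[259,108],[268,279],[323,383]])/6+[190,175]-.43
K=2*np.pi/5
def model(p):
    s=lambda k:rad(p[3]+k*K,72,2)
    return proj('top',w(p,C+[[60,0,125],s(0),s(4)]))+p[4:6], proj('side',w(p,[C[0],C[2],[60,0,125],s(1),s(0),s(4)]))+p[6:8]
def res(p):
    a,b=model(p);return np.concatenate([(a-ot).ravel(),(b-os_).ravel(),p[4:]/1.5])
r=least_squares(res,[471,2.6,-.18,3.88,0,0,0,0],x_scale=[100,100,1,1,1,1,1,1],loss='soft_l1')
p=r.x;print(p.round(3));a,b=model(p);print((a-ot).round(1).tolist(),(b-os_).round(1).tolist(),r.cost)
np.save("pose.npy",p)
for n,bx,f in(("top",(210,285,165,250),7),("side",(190,275,175,275),6)):
    im=cv2.imread(f"pics/{n}0raw.png");cv2.imwrite(f"pics/ov2{n}.png",overlay(n,im,p,p[3],bx,f))
c=imaging.camera_info('side');R=cv2.Rodrigues(c['rvec'])[0];print(-R.T@c['tvec'])
E
```

```text
[ 4.73042e+02  4.15800e+00 -1.74000e-01  3.84400e+00 -1.00000e-01
  2.92000e-01  2.22000e-01  3.34000e-01]
[[-0.9, -0.0], [0.7, 0.2], [0.9, 0.3], [-0.4, -1.3], [0.3, 1.3], [-1.1, -0.0], [0.4, -0.6]] [[-1.0, -1.5], [1.4, -0.8], [-1.7, 1.4], [-0.5, -0.2], [0.4, 0.1], [1.1, 0.9]] 7.983972990919638
[  75.26124611 -725.67532978  626.03069925]
```

View pics/ov2side.png

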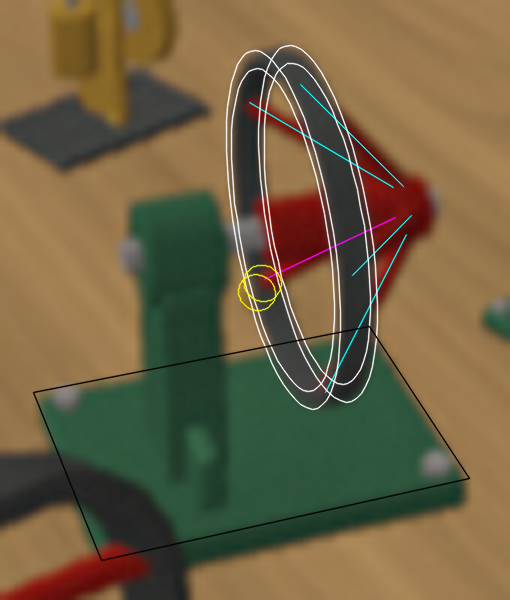

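View pics/ov2top.png

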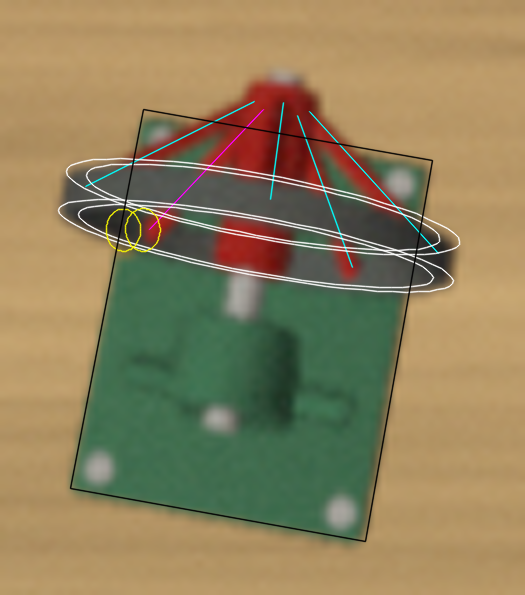

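```bash
cat > ren.py <<'E'
from h import *
from scipy.optimize import minimize
S=3
BOX={'top':(205,290,160,255),'side':(185,280,170,280)}
def hull(img,u,col):
    cv2.fillConvexPoly(img,cv2.convexHull(np.round(u*8).astype(np.int32)),col,cv2.LINE_AA,3)
def cyl(a,b,r,n=14):
    a,b=np.array(a,float),np.array(b,float);d=(b-a)/np.linalg.norm(b-a)
    e=np.cross(d,[.3,.5,.8]);e/=np.linalg.norm(e);f=np.cross(d,e)
    t=np.linspace(0,2*np.pi,n,endpoint=False)[:,None];c=r*(np.cos(t)*e+np.sin(t)*f)
    return np.vstack([a+c,b+c])
# colours are BGR
RED=(20,20,185);DRK=(75,78,75);GRN=(70,110,55);BRS=(30,140,190);STL=(190,190,190)
def prims(phi):
    P=[]
    b=lambda x0,x1,y0,y1,z0,z1:np.array([[x,y,z] for x in(x0,x1) for y in(y0,y1) for z in(z0,z1)],float)
    P.append((b(-110,60,-65,65,0,18),GRN,1e4))
    P.append((b(-80,-37,-25,25,18,125),GRN,0));P.append((cyl([-80,0,125],[-37,0,125],25),GRN,0))
    for x0,x1,r,c in((-37,-16,7,STL),(-16,5,15,RED),(5,25,15,RED),(25,40,15,RED),(40,58,15,RED),(58,60,8,STL)):P.append((cyl([x0,0,125],[x1,0,125],r),c,0))
    for s0,s1 in spokes(phi):
        s0,s1=np.array(s0),np.array(s1)
        for i in range(4): P.append((cyl(s0+(s1-s0)*i/4,s0+(s1-s0)*(i+1)/4,4.5,8),RED,0))
    N=48
    for i in range(N):
        q=[2*np.pi*i/N,2*np.pi*(i+1)/N]
        P.append((np.array([rad(a,r,x) for a in q for r in(72,80) for x in(-8,8)]),DRK,0))
    P.append((cyl(rad(phi,79,0),rad(phi,93,0),9),BRS,0))
    return P
def render(n,p,phi,off,bg):
    c=imaging.camera_info(n);R=cv2.Rodrigues(c['rvec'])[0]
    x0,x1,y0,y1=BOX[n];img=bg.copy();L=[]
    for X,col,bias in prims(phi):
        W=w(p,X);d=np.linalg.norm((W.mean(0)@R.T)+c['tvec'])+bias
        L.append((d,W,col))
    for d,W,col in sorted(L,key=lambda t:-t[0]):
        u=(proj(n,W)+off+.5-[x0,y0])*S-.5; hull(img,u,col)
    return img
def chroma(im):
    im=cv2.GaussianBlur(im.astype(np.float32),(0,0),1.0*S)
    s=im.sum(2,keepdims=True)+60
    return np.dstack([300*im/s, im.sum(2)*.1])
def setup(ims):
    o={}
    for n,im in ims.items():
        x0,x1,y0,y1=BOX[n];a=cv2.resize(im[y0:y1,x0:x1],None,fx=S,fy=S,interpolation=cv2.INTER_LINEAR)
        bg=np.zeros_like(a);bg[:]=(95,150,190);o[n]=(a,bg,chroma(a))
    return o
def cost(v,D,mask):
    t=0
    for n,k in(('top',4),('side',6)):
        a,bg,ch=D[n];r=chroma(render(n,v[:3],v[3],v[k:k+2],bg))
        e=np.abs(r-ch).sum(2);e=np.minimum(e,60)*mask[n];t+=e.mean()
    return t+.02*np.sum((v[4:]/1.5)**2)
def masks(D):
    m={}
    for n in D:
        m[n]=np.ones(D[n][0].shape[:2],np.float32)
    x0,x1,y0,y1=BOX['side']
    # mask large wheel (lower left) , engine upper left, other pulley right
    m['side'][(245-y0)*S:,:int((222-x0)*S)]=0; m['side'][:(205-y0)*S,:(228-x0)*S]=0; m['side'][:,(266-x0)*S:]=0
    return m
E
python3 - <<'E'
from ren import *
import time
ims={n:cv2.imread(f"pics/{n}0raw.png") for n in("top","side")}
D=setup(ims);m=masks(D);p=np.load("pose.npy")
best=None
for yaw in(-.174,):
  for phi in np.arange(3.6,4.2,.1):
    v=p.copy();v[3]=phi;print(round(phi,2),round(cost(v,D,m),3))
t=time.time()
sim=np.vstack([p]+[p+np.eye(8)[i]*[5,5,.05,.1,1,1,1,1][i] for i in range(8)])
r=minimize(cost,p,args=(D,m),method='Nelder-Mead',options=dict(initial_simplex=sim,maxfev=700,xatol=.005,fatol=1e-4))
print(r.x.round(3),r.fun,time.time()-t);np.save("pose2.npy",r.x)
for phi in np.arange(3.4,4.4,.1):
    v=r.x.copy();v[3]=phi;print(round(phi,2),round(cost(v,D,m),3),end=' ')
o=[np.vstack([D[n][0],render(n,r.x[:3],r.x[3],r.x[k:k+2],D[n][1])]) for n,k in(('top',4),('side',6))]
h=max(a.shape[0] for a in o);o=[cv2.copyMakeBorder(a,0,h-a.shape[0],0,0,0) for a in o]
o=np.hstack(o);cv2.imwrite("pics/ren.png",cv2.resize(o,None,fx=.9,fy=.9))
E
```

```text
3.6 31.228Traceback (most recent call last):
  File "<stdin>", line 8, in <module>
  File "ren.py", line 51, in cost
    a,bg,ch=D[n];r=chroma(render(n,v[:3],v[3],v[k:k+2],bg))
                          ~~~~~~^^^^^^^^^^^^^^^^^^^^^^^^^^
  File "ren.py", line 36, in render
    u=(proj(n,W)+off+.5-[x0,y0])*S-.5; hull(img,u,col)
       ~~~~^^^^^
  File "h.py", line 5, in proj
    c=imaging.camera_info(n)
ValueError: time passes only in moves, steps and waits
```

```bash
cat > mk.py <<'E'
from cell import imaging
import pickle
pickle.dump({n:imaging.camera_info(n) for n in("top","side")},open("ci.pkl","wb"))
E
python3 mk.py
sed -i 's/^from cell import imaging/import pickle\nCI=pickle.load(open("ci.pkl","rb"))/; s/imaging.camera_info(n)/CI[n]/' h.py
sed -i 's/imaging.camera_info(n)/CI[n]/' ren.py
cat > fit0.py <<'E'
from ren import *
import time
ims={n:cv2.imread(f"pics/{n}0raw.png") for n in("top","side")}
D=setup(ims);m=masks(D);p=np.load("pose.npy")
t=time.time()
sim=np.vstack([p]+[p+np.eye(8)[i]*[5,5,.05,.1,1,1,1,1][i] for i in range(8)])
r=minimize(cost,p,args=(D,m),method='Nelder-Mead',options=dict(initial_simplex=sim,maxfev=700,xatol=.005,fatol=1e-4))
print(r.x.round(3),cost(p,D,m),r.fun,time.time()-t);np.save("pose2.npy",r.x)
for phi in np.arange(3.4,4.4,.1):
    v=r.x.copy();v[3]=phi;print(round(phi,2),round(cost(v,D,m),3),end=' ')
o=[np.vstack([D[n][0],render(n,r.x[:3],r.x[3],r.x[k:k+2],D[n][1])]) for n,k in(('top',4),('side',6))]
h=max(a.shape[0] for a in o);o=[cv2.copyMakeBorder(a,0,h-a.shape[0],0,0,0) for a in o]
o=np.hstack(o);cv2.imwrite("pics/ren.png",cv2.resize(o,None,fx=.9,fy=.9))
E
python3 fit0.py
```

```text
[ 4.72604e+02  4.62500e+00 -1.76000e-01  3.87000e+00 -7.80000e-02
  3.69000e-01  3.35000e-01  5.25000e-01] 29.984612089857983 29.843850576911578 18.387818336486816
3.4 31.102 3.5 31.091 3.6 31.052 3.7 30.67 3.8 30.017 3.9 29.923 4.0 30.362 4.1 30.456 4.2 30.584 4.3 30.568 4.4 30.762
```

View pics/ren.png

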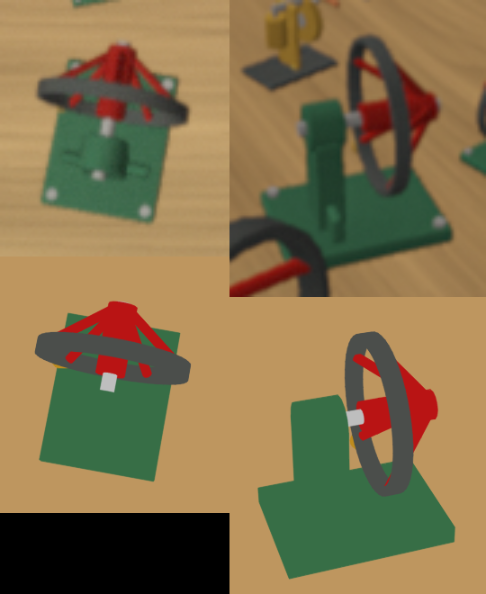

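```bash
cat > go.py <<'E'
from h import *
from cell import bot
import sys
p=np.load("pose2.npy")
def tgt(x,y,z): return w(p,[[x,y,z]])[0]
if __name__=="__main__":
    o=bot.get_obs();T=tgt(*map(float,sys.argv[1:4]));R=o['tool_rot']
    yt=np.array([-np.sin(p[2]),np.cos(p[2]),0])
    c=R.T@yt
    print("t",round(o['time_s'],2),"eef",o['eef_pos'].round(1),"world tgt",T.round(1),"tool shift mm",(R.T@(T-o['eef_pos'])).round(1),"turn",round(np.arctan2(-c[0],c[1]),3),"F",o['wrist_force'].round(1))
    Rs=np.array([[np.cos(p[2]),-np.sin(p[2]),0],[np.sin(p[2]),np.cos(p[2]),0],[0,0,1]]);print("stand-frame eef",(Rs.T@(o['eef_pos']-[p[0],p[1],0])).round(1))
E
python3 go.py 27 28 265
```

```text
t 0.1 eef [224.4 609.5 232.5] world tgt [504.1  27.5 265. ] tool shift mm [-463.6 -449.6  -31.7] turn -0.177 F [-0.2 -0.1  0.2]
stand-frame eef [-350.3  552.   232.5]
```

Call:
drive_tool:
  plan:
    - [1,0,0,-0.032,0]
    - [1,-0.036,-0.035,-0.032,0]
    - [1,-0.072,-0.07,-0.032,0]
    - [1,-0.108,-0.105,-0.032,0]
    - [1,-0.144,-0.14,-0.032,0]
  squeeze: 20

```text
time_s: 0.6
eef_pos: [311.2, 427.7, 265.1]
tool_rot: [[-0.939, 0.345, -0.0], [0.345, 0.939, -0.001], [0.0, -0.001, -1.0]]
wrist_force: [0.9, 0.3, 0.1]
grip_width: 0.637
```

Call:
drive_tool:
  plan:
    - [1,-0.036,-0.035,0,0]
    - [1,-0.072,-0.07,0,0]
    - [1,-0.108,-0.105,0,0]
    - [1,-0.144,-0.14,0,0]
    - [1,-0.18,-0.175,0,0]

```text
time_s: 1.1
eef_pos: [419.1, 202.2, 265.4]
tool_rot: [[-0.939, 0.345, 0.0], [0.345, 0.939, 0.0], [-0.0, 0.0, -1.0]]
wrist_force: [1.4, -0.2, 0.5]
grip_width: 0.216
```

```bash
python3 go.py 27 28 265
```

```text
t 1.1 eef [419.1 202.2 265.4] world tgt [504.1  27.5 265. ] tool shift mm [-140.  -134.6    0.4] turn -0.176 F [ 1.4 -0.2  0.5]
stand-frame eef [-87.2 185.1 265.4]
```

Call:
drive_tool:
  plan:
    - [1,-0.035,-0.034,0,-0.06]
    - [1,-0.07,-0.067,0,-0.12]
    - [1,-0.105,-0.1,0,-0.176]
    - [1,-0.14,-0.135,0,-0.176]
    - [1,-0.14,-0.135,0,-0.176]

```text
time_s: 1.6
eef_pos: [504.9, 24.5, 265.0]
tool_rot: [[-0.983, 0.183, -0.001], [0.183, 0.983, -0.002], [0.001, -0.002, -1.0]]
wrist_force: [-0.0, 1.2, -0.9]
grip_width: 0.004
```

```bash
python3 go.py 27 28 177;  python3 - <<'E'
from cell import bot, imaging
import cv2,numpy as np
print(bot.get_obs()['eef_pos'],bot.get_obs()['grip_width'])
o=[]
for n,b in (("side",(180,320,100,280)),("top",(190,300,130,260))):
    im=imaging.camera(n)[:,:,::-1]; cv2.imwrite(f"pics/{n}1raw.png",im)
    x0,x1,y0,y1=b;o.append(cv2.resize(im[y0:y1,x0:x1],(int(580*(x1-x0)/(y1-y0))*4//5,464)))
cv2.imwrite("pics/p1.png",np.hstack(o))
E
```

```text
t 1.6 eef [504.9  24.5 265. ] world tgt [504.1  27.5 177. ] tool shift mm [ 1.3  2.9 88. ] turn -0.008 F [-0.   1.2 -0.9]
stand-frame eef [ 28.3  25.2 265. ]
[504.87812306  24.47187714 265.00935619] 0.003529457389447671
```

View pics/p1.png

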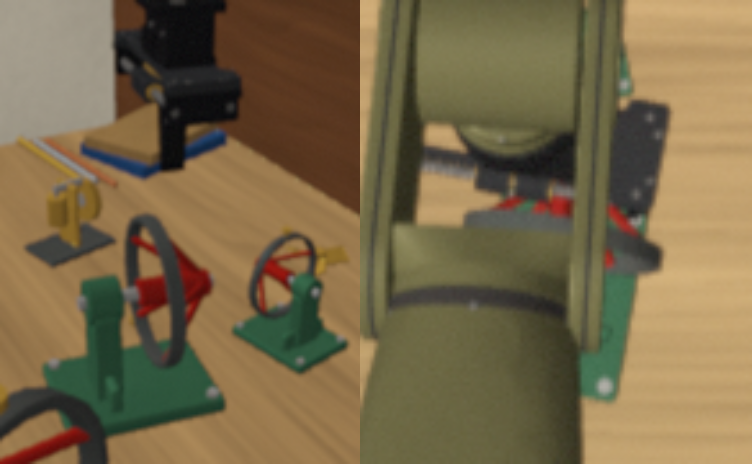

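```bash
python3 - <<'E'
from h import *
p=np.load("pose2.npy")
c=w(p,[[28.3+a,25.2+b,246] for a in(-10,10) for b in(-12,12)])
print(proj("side",c).round(1),proj("side",c.mean(0)).round(1))
im=cv2.imread("pics/side1raw.png");a=cv2.resize(im[140:180,220:275],None,fx=12,fy=12,interpolation=cv2.INTER_CUBIC)
for u in proj("side",c): cv2.circle(a,tuple(np.round((u+.5-[220,140])*12-.5).astype(int)),4,(0,255,0),1)
cv2.imwrite("pics/tip.png",a)
E
```

```text
[[243.9 167.8]
 [240.9 164.2]
 [251.3 166.8]
 [248.1 163.2]] [[246.  165.4]]
```

View pics/tip.png

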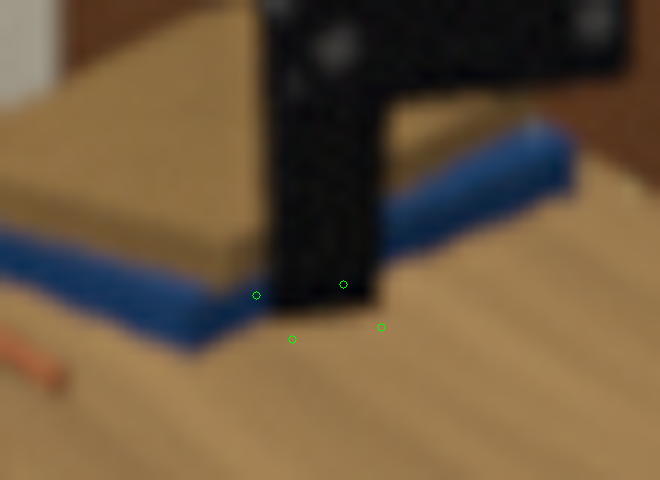

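Call:
drive_tool:
  plan:
    - [1,0.001,0.003,0.02,-0.008]
    - [1,0.001,0.003,0.04,-0.008]
    - [1,0.001,0.003,0.06,-0.008]
    - [1,0.001,0.003,0.078,-0.008]
    - [1,0.001,0.003,0.088,-0.008]

```text
time_s: 2.2
eef_pos: [501.7, 33.8, 175.6]
tool_rot: [[-0.986, 0.166, -0.003], [0.166, 0.986, 0.0], [0.003, -0.0, -1.0]]
wrist_force: [-0.4, -0.2, -0.0]
grip_width: 0.008
```

```bash
cat > look.py <<'E'
import sys
from cell import bot, imaging
import cv2,numpy as np
k=sys.argv[1];o=[]
for n,b in (("side",(195,295,150,280)),("top",(205,290,150,260))):
    if len(sys.argv)>2 and n not in sys.argv[2:]: continue
    im=imaging.camera(n)[:,:,::-1]; cv2.imwrite(f"pics/{n}{k}raw.png",im)
    x0,x1,y0,y1=b;o.append(cv2.resize(im[y0:y1,x0:x1],(int(520*(x1-x0)/(y1-y0)),520),interpolation=cv2.INTER_CUBIC))
cv2.imwrite(f"pics/l{k}.png",np.hstack(o))
E
python3 go.py 27 -15 177; python3 look.py 2 side
```

```text
t 2.2 eef [501.7  33.8 175.6] world tgt [496.6 -14.9 177. ] tool shift mm [ -3.  -48.9  -1.4] turn 0.01 F [-0.4 -0.2 -0. ]
stand-frame eef [ 23.6  33.9 175.6]
```

View pics/l2.png

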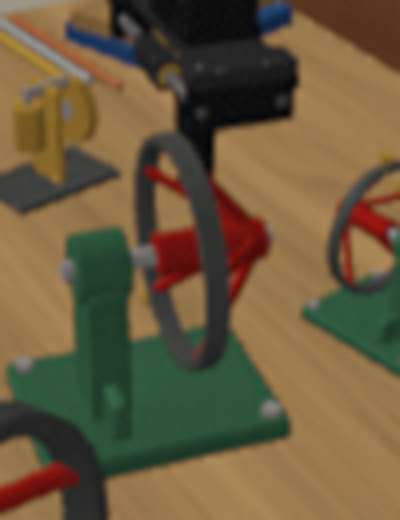

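Call:
drive_tool:
  plan:
    - [1,-0.004,-0.006,-0.001,0.01]
    - [1,-0.004,-0.012,-0.001,0.01]
    - [1,-0.004,-0.018,-0.001,0.01]
    - [1,-0.004,-0.022,-0.001,0.01]
    - [1,-0.004,-0.026,-0.001,0.01]

```text
time_s: 2.75
eef_pos: [503.3, 6.0, 179.5]
tool_rot: [[-0.984, 0.179, 0.002], [0.179, 0.984, 0.002], [-0.001, 0.002, -1.0]]
wrist_force: [0.1, 4.4, 0.9]
grip_width: 0.005
```

```bash
python3 go.py 27 -15 177; python3 look.py 3 side
```

```text
t 2.75 eef [503.3   6.  179.5] world tgt [496.6 -14.9 177. ] tool shift mm [  2.9 -21.8   2.4] turn -0.004 F [0.1 4.4 0.9]
stand-frame eef [ 30.    6.7 179.5]
```

View pics/l3.png

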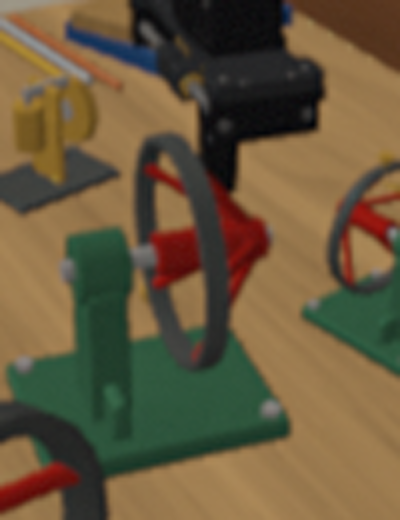

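Call:
drive_tool:
  plan:
    - [1,0.001,-0.004,0.001,0]
    - [1,0.001,-0.008,0.002,0]
    - [1,0.002,-0.012,0.003,0]
    - [1,0.002,-0.016,0.003,0]
    - [1,0.002,-0.02,0.003,0]

```text
time_s: 3.3
eef_pos: [497.8, -12.7, 175.6]
tool_rot: [[-0.984, 0.178, 0.002], [0.178, 0.984, 0.003], [-0.001, 0.003, -1.0]]
wrist_force: [2.4, 5.9, -0.5]
grip_width: 0.003
```

```bash
python3 go.py 27 -15 177; python3 look.py 4 side
```

```text
t 3.3 eef [497.8 -12.7 175.6] world tgt [496.6 -14.9 177. ] tool shift mm [ 0.8 -2.4 -1.4] turn -0.003 F [ 2.4  5.9 -0.5]
stand-frame eef [ 27.8 -12.6 175.6]
```

View pics/l4.png

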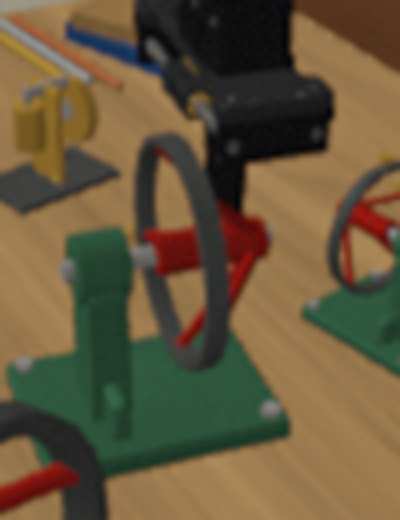

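Call:
drive_tool:
  plan:
    - [1,0,-0.004,0,0]
    - [1,0,-0.008,0,0]
    - [1,0,-0.01,0,0]
    - [1,0,-0.01,0,0]
    - [1,0,0.004,0,0]

```text
time_s: 3.85
eef_pos: [497.5, -10.6, 175.1]
tool_rot: [[-0.984, 0.18, -0.001], [0.18, 0.984, -0.002], [0.001, -0.002, -1.0]]
wrist_force: [0.6, -0.6, -0.4]
grip_width: 0.002
```

Call:
drive_tool:
  plan:
    - [1,0,0,-0.025,0]
    - [1,0,0,-0.055,0]
    - [1,0,0.02,-0.075,0]
    - [1,0,0.055,-0.075,0]
    - [1,0,0.063,-0.075,0]

```text
time_s: 4.35
eef_pos: [509.6, 54.5, 251.3]
tool_rot: [[-0.984, 0.175, 0.001], [0.175, 0.984, -0.001], [-0.001, -0.001, -1.0]]
wrist_force: [-0.4, -0.1, -0.4]
grip_width: 0.007
```

```bash
python3 go.py 27 50 175; python3 look.py 5
```

```text
t 4.35 eef [509.6  54.5 251.3] world tgt [507.9  49.1 175. ] tool shift mm [ 0.8 -5.5 76.3] turn -0.0 F [-0.4 -0.1 -0.4]
stand-frame eef [ 27.7  55.6 251.3]
```

View pics/l5.png

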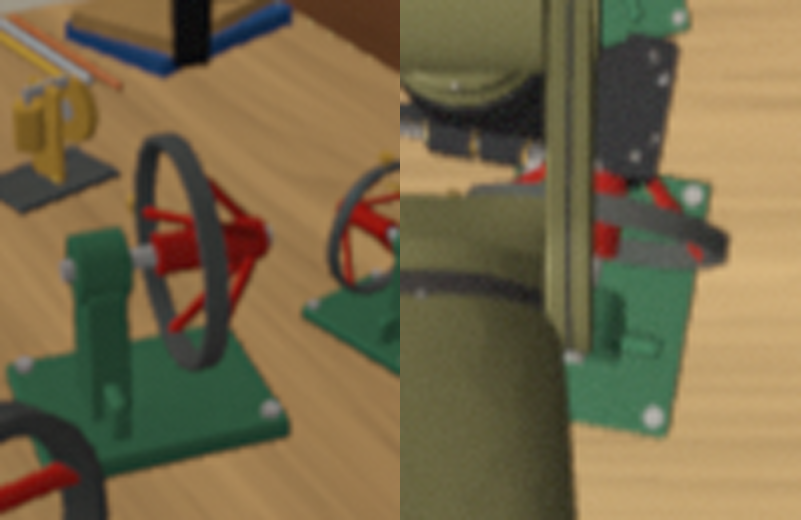

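```bash
cat > phi.py <<'E'
from ren import *
import sys
k=sys.argv[1];lo,hi=float(sys.argv[2]),float(sys.argv[3]);views=sys.argv[4].split(',')
ims={n:cv2.imread(f"pics/{n}{k}raw.png") for n in views}
D=setup(ims);p=np.load("pose2.npy")
for n in views:
    kk=4 if n=='top' else 6
    m=np.ones(D[n][0].shape[:2],np.float32);x0,x1,y0,y1=BOX[n]
    if n=='side':
        m[(245-y0)*S:,:int((222-x0)*S)]=0;m[:,(266-x0)*S:]=0;m[:(178-y0)*S]=0
        # only around the wheel
        t=np.linspace(0,6.283,40);u=proj(n,w(p,[rad(q,100,x) for q in t for x in(-12,62)]))
    elif len(sys.argv)>5: m[:,:int((float(sys.argv[5])-x0)*S)]=0
    out=[]
    for phi in np.arange(lo,hi,.02):
        r=chroma(render(n,p[:3],phi,p[kk:kk+2],D[n][1]));e=np.minimum(np.abs(r-D[n][2]).sum(2),80)*m
        out.append((e.mean(),phi))
    out.sort();print(n,[(round(float(a),3),round(float(b),2)) for a,b in out[:3]],"worst",round(float(out[-1][0]),3))
    np.savetxt("/tmp/x",out)
    cv2.imwrite(f"pics/phi{n}{k}.png",cv2.resize(np.hstack([D[n][0],render(n,p[:3],out[0][1],p[kk:kk+2],D[n][1])]),None,fx=1.4,fy=1.4))
E
python3 phi.py 0 3.3 4.5 side,top; python3 phi.py 5 4 5.2 side
```

```text
side [(18.088, 3.88), (18.097, 3.9), (18.131, 3.86)] worst 19.192
top [(16.119, 3.84), (16.135, 3.82), (16.15, 3.86)] worst 16.942
side [(18.41, 4.6), (18.422, 4.62), (18.434, 4.58)] worst 19.383
```

View pics/phiside5.png

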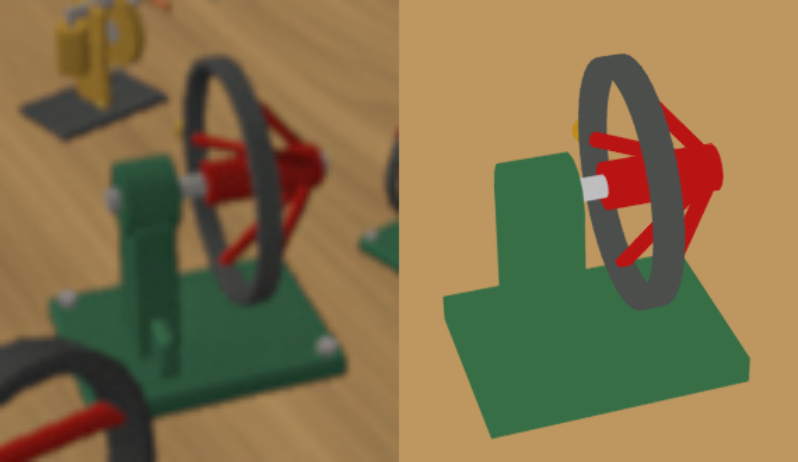

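Call:
drive_tool:
  plan:
    - [1,0.001,-0.005,0.02,0]
    - [1,0.001,-0.005,0.045,0]
    - [1,0.001,-0.005,0.065,0]
    - [1,0.001,-0.005,0.075,0]
    - [1,0.001,-0.008,0.075,0]

```text
time_s: 4.95
eef_pos: [505.3, 44.2, 173.3]
tool_rot: [[-0.984, 0.178, -0.005], [0.178, 0.984, -0.001], [0.004, -0.001, -1.0]]
wrist_force: [0.1, -0.3, 0.1]
grip_width: 0.002
```

```bash
python3 go.py 28 27 175
```

```text
t 4.95 eef [505.3  44.2 173.3] world tgt [504.9  26.3 175. ] tool shift mm [ -2.7 -17.7  -1.7] turn -0.003 F [ 0.1 -0.3  0.1]
stand-frame eef [ 25.3  44.7 173.3]
```

Call:
drive_tool:
  plan:
    - [1,-0.002,-0.005,-0.001,0]
    - [1,-0.002,-0.01,-0.001,0]
    - [1,-0.002,-0.014,-0.001,0]
    - [1,-0.002,-0.018,-0.001,0]
    - [1,-0.002,-0.022,-0.001,0]

```text
time_s: 5.45
eef_pos: [507.5, 23.7, 180.0]
tool_rot: [[-0.984, 0.178, 0.008], [0.178, 0.984, 0.003], [-0.007, 0.005, -1.0]]
wrist_force: [4.4, 5.8, 6.6]
grip_width: 0.001
```

Call:
drive_tool:
  plan:
    - [1,0,-0.004,0,0]
    - [1,0,-0.008,0,0]
    - [1,0,-0.012,0,0]
    - [1,0,-0.016,0,0]
    - [1,0,-0.02,0,0]

```text
time_s: 5.95
eef_pos: [503.3, 3.3, 179.4]
tool_rot: [[-0.984, 0.178, 0.006], [0.178, 0.984, 0.001], [-0.006, 0.002, -1.0]]
wrist_force: [1.5, 4.4, 3.3]
grip_width: 0.004
```

```bash
python3 go.py 27 -22 175;python3 look.py 6 side;python3 phi.py 6 4.5 5.8 side
```

```text
t 5.95 eef [503.3   3.3 179.4] world tgt [495.3 -21.8 175. ] tool shift mm [  3.4 -26.1   4.3] turn -0.003 F [1.5 4.4 3.3]
stand-frame eef [ 30.5   4.1 179.4]
side [(19.806, 5.22), (19.817, 5.24), (19.838, 5.2)] worst 20.936
```

View pics/phiside6.png

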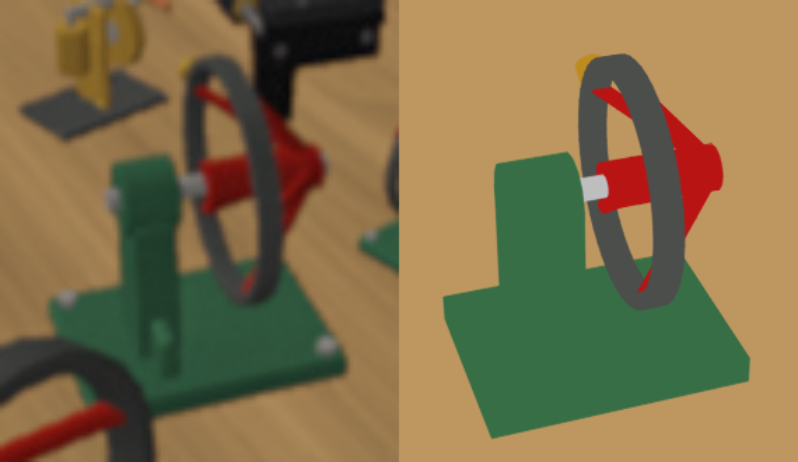

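Call:
drive_tool:
  plan:
    - [1,0.001,-0.004,0.001,0]
    - [1,0.001,-0.008,0.001,0]
    - [1,0.001,-0.012,0.002,0]
    - [1,0.001,-0.016,0.002,0]
    - [1,0.001,-0.019,0.002,0]

```text
time_s: 6.5
eef_pos: [496.8, -14.5, 174.2]
tool_rot: [[-0.984, 0.178, -0.0], [0.178, 0.984, 0.003], [0.001, 0.003, -1.0]]
wrist_force: [1.2, 5.9, 0.6]
grip_width: 0.004
```

Call:
drive_tool:
  plan:
    - [1,0,-0.003,0,0]
    - [1,0,-0.007,0,0]
    - [1,0,-0.007,0,0]
    - [1,0,-0.002,0,0]
    - [1,0,0.007,0,0]

```text
time_s: 7.0
eef_pos: [497.8, -8.9, 174.2]
tool_rot: [[-0.984, 0.179, -0.001], [0.179, 0.984, -0.001], [0.001, -0.001, -1.0]]
wrist_force: [0.5, 0.0, -0.5]
grip_width: 0.001
```

```bash
python3 go.py 27 -22 175;python3 look.py 7 side;python3 phi.py 7 5.2 6.5 side
```

```text
t 7.0 eef [497.8  -8.9 174.2] world tgt [495.3 -21.8 175. ] tool shift mm [  0.2 -13.1  -0.8] turn -0.004 F [ 0.5  0.  -0.5]
stand-frame eef [ 27.2  -8.9 174.2]
side [(20.794, 5.86), (20.809, 5.84), (20.818, 5.88)] worst 21.894
```

View pics/phiside7.png

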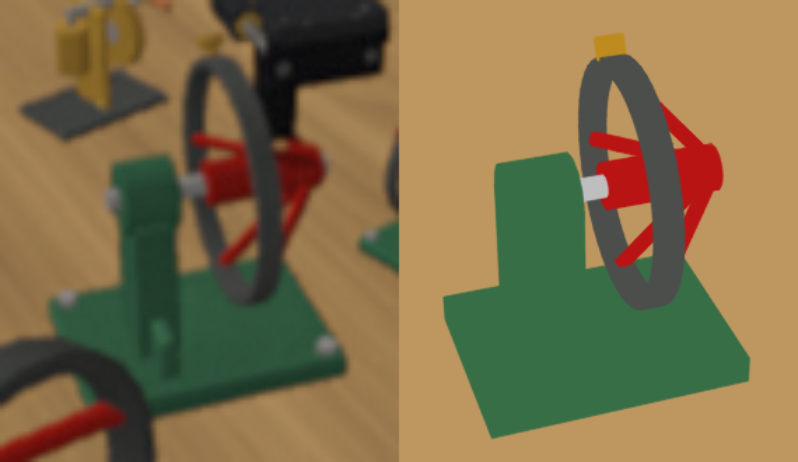

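Call:
drive_tool:
  plan:
    - [1,0,0,-0.025,0]
    - [1,0,0,-0.055,0]
    - [1,0,0.015,-0.077,0]
    - [1,0,0.045,-0.077,0]
    - [1,0,0.058,-0.077,0]

```text
time_s: 7.55
eef_pos: [509.0, 50.0, 252.5]
tool_rot: [[-0.984, 0.176, 0.002], [0.176, 0.984, -0.0], [-0.002, -0.0, -1.0]]
wrist_force: [0.2, 0.4, -0.6]
grip_width: 0.004
```

Call:
drive_tool:
  plan:
    - [1,0,0,0.02,0]
    - [1,0,0,0.045,0]
    - [1,0,0,0.065,0]
    - [1,0,0,0.073,0]
    - [1,0,0,0.073,0]

```text
time_s: 8.05
eef_pos: [507.2, 48.6, 176.6]
tool_rot: [[-0.984, 0.177, -0.004], [0.177, 0.984, -0.0], [0.004, -0.001, -1.0]]
wrist_force: [0.8, 0.4, 0.2]
grip_width: 0.007
```

```bash
python3 go.py 29 20 178
```

```text
t 8.05 eef [507.2  48.6 176.6] world tgt [504.7  19.2 178. ] tool shift mm [ -2.6 -29.3  -1.4] turn -0.002 F [0.8 0.4 0.2]
stand-frame eef [ 26.4  49.3 176.6]
```

Call:
drive_tool:
  plan:
    - [1,-0.002,-0.006,0,0]
    - [1,-0.002,-0.012,0,0]
    - [1,-0.002,-0.018,0,0]
    - [1,-0.002,-0.022,0,0]
    - [1,-0.002,-0.026,0,0]

```text
time_s: 8.55
eef_pos: [508.2, 23.2, 181.7]
tool_rot: [[-0.984, 0.179, 0.007], [0.179, 0.984, 0.003], [-0.007, 0.004, -1.0]]
wrist_force: [2.8, 6.8, 8.0]
grip_width: 0.007
```

Call:
drive_tool:
  plan:
    - [1,0,-0.003,0,0]
    - [1,0,-0.006,0,0]
    - [1,0,-0.008,0,0]
    - [1,0,-0.008,0,0]
    - [1,0,-0.008,0,0]

```text
time_s: 9.05
eef_pos: [507.9, 14.8, 182.8]
tool_rot: [[-0.984, 0.178, 0.01], [0.178, 0.984, 0.001], [-0.01, 0.003, -1.0]]
wrist_force: [4.8, 3.6, 5.7]
grip_width: 0.006
```

```bash
python3 go.py 27 10 175;python3 look.py 8 side;python3 phi.py 8 5.8 6.6 side
```

```text
t 9.05 eef [507.9  14.8 182.8] world tgt [500.9   9.7 175. ] tool shift mm [ 6.  -6.3  7.7] turn -0.003 F [4.8 3.6 5.7]
stand-frame eef [ 33.   16.2 182.8]
side [(20.043, 6.16), (20.087, 6.14), (20.125, 6.18)] worst 20.939
```

View pics/phiside8.png

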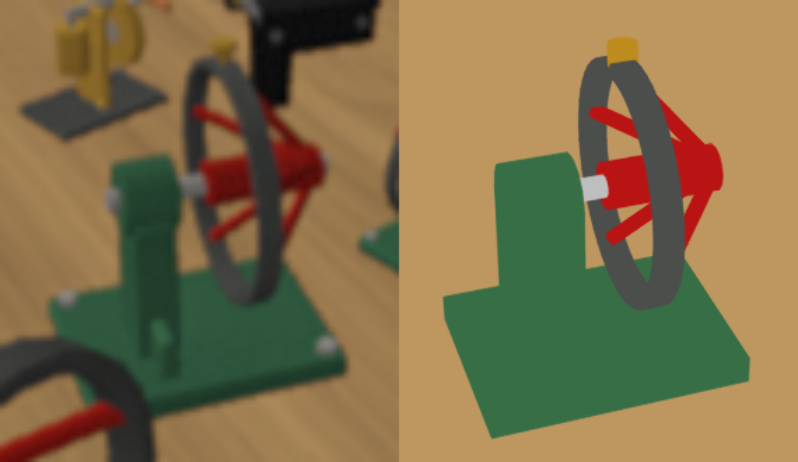

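Call:
drive_tool:
  plan:
    - [1,0,-0.002,0,0]
    - [1,0,-0.004,0,0]
    - [1,0,-0.005,0,0]
    - [1,0,-0.005,0,0]

```text
time_s: 9.5
eef_pos: [507.1, 9.7, 183.1]
tool_rot: [[-0.984, 0.178, 0.011], [0.179, 0.984, 0.001], [-0.01, 0.003, -1.0]]
wrist_force: [4.8, 4.1, 7.5]
grip_width: 0.002
```

```bash
python3 go.py 27 10 175;python3 look.py 9 side;python3 phi.py 9 5.9 6.6 side
```

```text
t 9.5 eef [507.1   9.7 183.1] world tgt [500.9   9.7 175. ] tool shift mm [ 6.2 -1.1  8. ] turn -0.003 F [4.8 4.1 7.5]
stand-frame eef [ 33.1  11.1 183.1]
side [(20.067, 6.26), (20.108, 6.24), (20.134, 6.3)] worst 20.982
```

Call:
drive_tool:
  plan:
    - [1,0,0.004,0,0]
    - [1,0,0.012,0,0]
    - [1,0,0.02,0,0]
    - [1,0,0.02,0,0]

```text
time_s: 9.95
eef_pos: [506.7, 30.3, 178.0]
tool_rot: [[-0.984, 0.177, -0.001], [0.177, 0.984, 0.0], [0.001, -0.0, -1.0]]
wrist_force: [-0.4, -0.5, -0.6]
grip_width: 0.006
```

Call:
drive_tool:
  plan:
    - [1,0,0,-0.03,0]
    - [1,0,0,-0.07,0]
    - [1,0,0.04,-0.08,0]
    - [1,0,0.085,-0.08,0]
    - [1,0,0.13,-0.08,0]

```text
time_s: 10.45
eef_pos: [530.6, 158.6, 259.3]
tool_rot: [[-0.984, 0.179, 0.001], [0.179, 0.984, -0.0], [-0.001, 0.0, -1.0]]
wrist_force: [1.6, 0.0, -0.4]
grip_width: 0.004
```

Call:
drive_tool:
  plan:
    - [1,0,0.045,0,0]
    - [1,0,0.09,0,0]
    - [1,0,0.135,0,0]
    - [1,0,0.18,0,0]
    - [1,0,0.18,0,0]

```text
time_s: 10.95
eef_pos: [561.7, 338.9, 257.0]
tool_rot: [[-0.985, 0.173, -0.002], [0.173, 0.985, 0.0], [0.002, -0.0, -1.0]]
wrist_force: [0.2, -0.6, -0.9]
grip_width: 0.007
```

```bash
python3 go.py 27 10 175;python3 look.py 10;python3 phi.py 10 5.9 6.7 side,top
```

```text
t 10.95 eef [561.7 338.9 257. ] world tgt [500.9   9.7 175. ] tool shift mm [   2.8 -334.7   82.1] turn 0.002 F [ 0.2 -0.6 -0.9]
stand-frame eef [ 29.2 344.7 257. ]
side [(18.575, 6.26), (18.615, 6.24), (18.64, 6.3)] worst 19.475
top [(20.635, 6.24), (20.673, 6.26), (20.691, 6.22)] worst 21.937
```

View pics/l10.png

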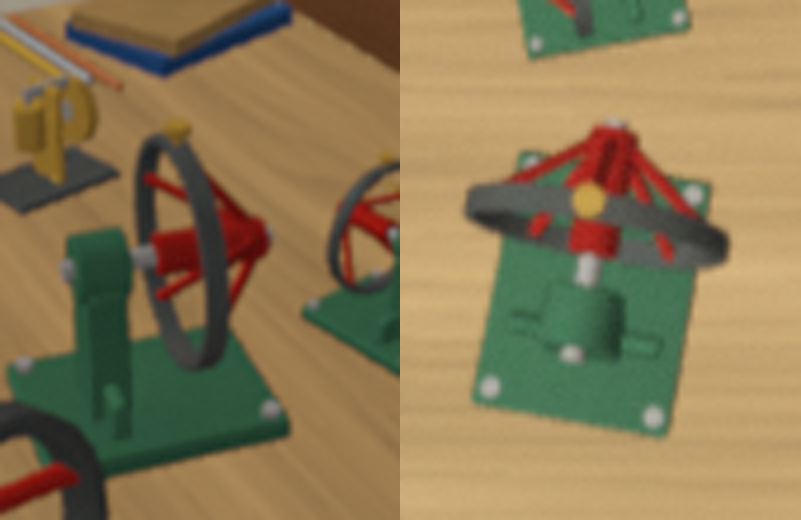

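```bash
python3 - <<'E'
from ren import *
p=np.load("pose2.npy")
def cen(im,msk):
    hsv=cv2.cvtColor(im,cv2.COLOR_BGR2HSV);return hsv
for n,k,(x0,x1,y0,y1) in(("top",4,(258,278,182,204)),("side",6,(232,246,176,190))):
    im=cv2.imread(f"pics/{n}10raw.png")[y0:y1,x0:x1].astype(float)
    b,g,r=im[...,0],im[...,1],im[...,2];m=(r>110)&(b<.42*r)&(g>.5*r)
    ys,xs=np.nonzero(m);print(n,m.sum(),(xs.mean()+x0).round(2),(ys.mean()+y0).round(2))
    for phi in(6.15,6.2,6.25,6.283,6.33):
        print("  ",phi,(proj(n,w(p,[rad(phi,93 if n=='top' else 88,0)]))+p[k:k+2]).round(2))
# full refit of pose+phi on new images, both views, free pose
ims={n:cv2.imread(f"pics/{n}10raw.png") for n in("top","side")}
D=setup(ims);m=masks(D);v=p.copy();v[3]=6.25
sim=np.vstack([v]+[v+np.eye(8)[i]*[4,4,.04,.08,1,1,1,1][i] for i in range(8)])
r=minimize(cost,v,args=(D,m),method='Nelder-Mead',options=dict(initial_simplex=sim,maxfev=600,xatol=.005,fatol=1e-4))
print(r.x.round(3),r.fun, p.round(3))
E
python3 -c "
import cv2
for k in (0,10):
  a=cv2.imread(f'pics/top{k}raw.png'); globals()[f'a{k}']=a
import numpy as np
cv2.imwrite('pics/diff.png',np.vstack([cv2.resize(cv2.absdiff(a0,a10),None,fx=1.5,fy=1.5)]))"
```

```text
top 0 nan nan
   6.15 [[240.98 191.18]]
   6.2 [[242.74 191.46]]
   6.25 [[244.51 191.76]]
   6.283 [[245.69 191.97]]
   6.33 [[247.36 192.28]]
side 25 238.8 181.28
   6.15 [[237.62 181.46]]
   6.2 [[238.15 182.  ]]
   6.25 [[238.7  182.64]]
   6.283 [[239.06 183.1 ]]
   6.33 [[239.58 183.83]]
[ 4.731e+02  5.685e+00 -1.760e-01  6.248e+00  7.500e-02  3.980e-01
  3.480e-01  6.890e-01] 34.565951235144794 [ 4.72604e+02  4.62500e+00 -1.76000e-01  3.87000e+00 -7.80000e-02
  3.69000e-01  3.35000e-01  5.25000e-01]<stdin>:8: RuntimeWarning: Mean of empty slice.
  ret = ret.dtype.type(ret / rcount)
```

View pics/diff.png

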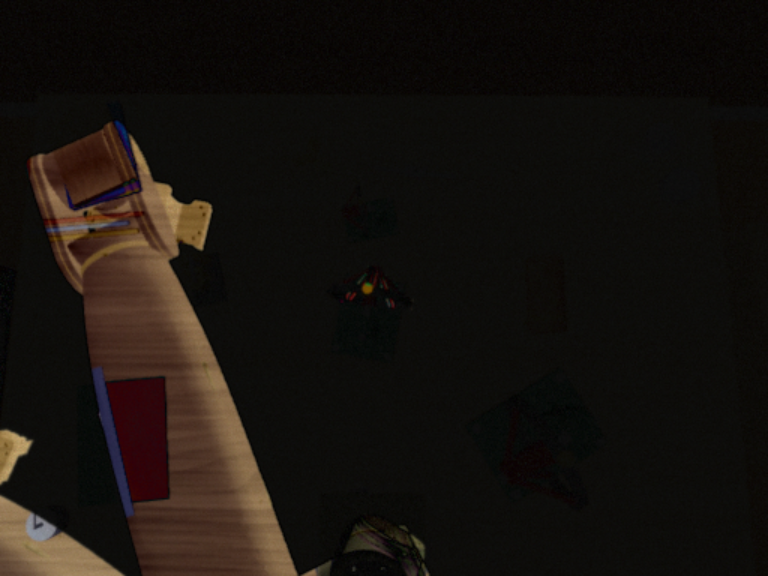

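```bash
python3 - <<'E'
from ren import *
p=np.load("pose2.npy")
im=cv2.imread("pics/top10raw.png");x0,x1,y0,y1=225,262,172,232
a=cv2.resize(im[y0:y1,x0:x1],None,fx=10,fy=10,interpolation=cv2.INTER_CUBIC)
def pt(P,c,r=3):
    for u in proj("top",w(p,P))+p[4:6]: cv2.circle(a,tuple(np.round((u+.5-[x0,y0])*10-.5).astype(int)),r,c,-1)
pt([[60,0,125],[-88,0,125]],(255,0,255),4)
t=np.linspace(0,6.28,40)
for phi,c in((6.25,(255,255,0)),(6.283,(255,255,255))):
    pt([np.array(rad(phi,93,0))+9*np.array([np.cos(q),np.sin(q),0]) for q in t],c,1)
    for s in spokes(phi): pt([s[0]],c,3)
x=cv2.imread("pics/side10raw.png");X0,X1,Y0,Y1=222,262,172,232
b=cv2.resize(x[Y0:Y1,X0:X1],None,fx=10,fy=10,interpolation=cv2.INTER_CUBIC)
for phi,c in((6.25,(255,255,0)),(6.283,(255,255,255))):
    for P in [s[0] for s in spokes(phi)]+[rad(phi,93,0)]:
        u=proj("side",w(p,[P]))[0]+p[6:8];cv2.circle(b,tuple(np.round((u+.5-[X0,Y0])*10-.5).astype(int)),3,c,-1)
cv2.imwrite("pics/chk.png",np.hstack([a,b])[:600])
E
```

```text
(no output)
```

View pics/chk.png

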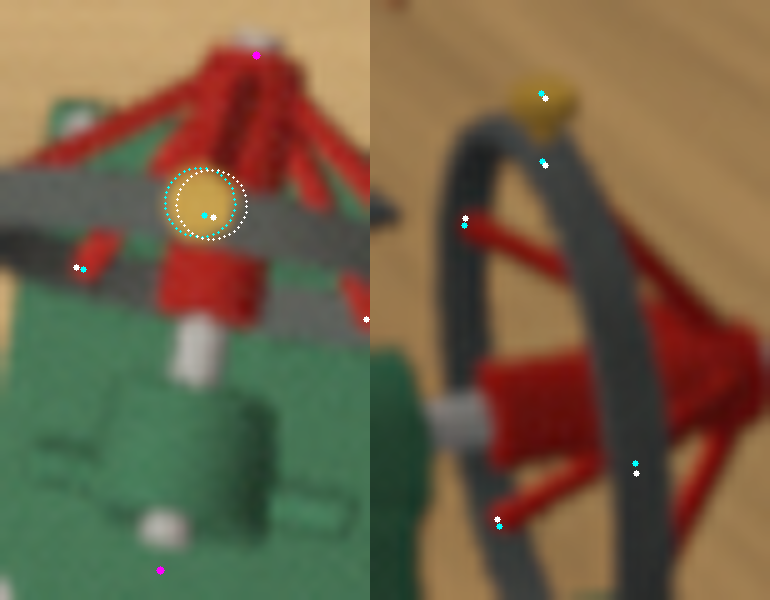

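```bash
python3 - <<'E'
from ren import *
p=np.load("pose2.npy")
f=lambda P:(proj("top",w(p,[P]))[0]+p[4:6]+.5-[225,172])*10-.5
for P in([0,0,125],[-16,0,125],[-37,0,125],[-80,0,125],[60,0,125],[0,0,218],rad(6.25,93,0),rad(6.283-5*1.2566+1.2566*2,74,0)):print(np.round(P,1),f(P).round(0))
E
```

```text
[  0   0 125] [218. 261.]
[-16   0 125] [207. 317.]
[-37   0 125] [193. 390.]
[-80   0 125] [165. 542.]
[ 60   0 125] [256.  55.]
[  0   0 218] [211. 204.]
[  0.    3.1 217.9] [200. 202.]
[  0.  -43.5  65.1] [366. 319.]
```

```bash
python3 -c "
from cell import bot
print(bot.hand_in())"
```

```text
the job is handed in; nothing more can be done
None
```

I turned the middle-sized pulley from about 3.87 rad to about 6.25 rad in three gentle pushes on successive spokes, using the closed fingertips. I then lifted the arm clear, took the final checks and handed the job in; no verdict was reported.

- **Cup angle:** both cameras and a full refit put the cup at 6.24 to 6.26 rad. That is about 0.03 rad short of straight up, with an uncertainty of about 0.03 against the 0.09 limit. I left that small remaining offset uncorrected.
- **Forces:** the wrist reading stayed below about 12 N at the end of each move, and it was near zero once I had backed off.
- **Stand and bystanders:** the before/after top view shows the stand, boiler, propeller and tap wrench unmoved. The arm partly covered the area near the engine in that view, but the side view shows the engine in the same place.
- **Where the checks disagreed:** the stand position from the final refit differs from the first fit by about 1 mm, within the calibration tolerance. The plate and the wheel fit each other only to about 1 pixel. The fingers appeared thinner in the side view than the 24 mm I had assumed, which was harmless.
- **Time:** about 11 s of the 64 s limit.

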